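# Fit a bayonet lamp and hold it home

## Robot

A 7-joint arm with a two-finger parallel gripper is mounted at the origin on a cart in front of the work surface, level with it; the furniture and walls round the work are solid. World frame = base frame: x ahead of the robot, y to its left, z up, the work surface at z = 0. Lengths are in m, angles in rad, forces in N, time in s.
With the tool pointing down it reaches from about 0.4 to 0.85 m from the base axis. Payload 6.9 kg.
Tool frame: the origin (TCP) lies on the front face of the gripper's body, between the roots of the fingers; the fingertips stand 73 mm ahead of it and the grasp point (between the pads) lies 54 mm ahead of it (bot.tips_ahead is the distance from the TCP to the fingertips, in m); z points along the fingers, y is the direction in which the jaws open and shut (so a half turn about z gives the same grasp; the last joint's range is limited). The gripper opens to 85 mm and grips with 20 to 120 N. Pads are 22 mm wide; open, the fingers measure 114 mm over their backs; the gripper's body (76 mm by 85 mm) begins 54 mm behind the grasp point. The pads swing forward as they close: fully open they stand 13 mm farther back than shut.
Start: joints at [1.367, 0.507, -0.238, 1.5, 0.126, 1.149, -0.155], TCP at [0.19, -0.595, 0.304] pointing down, gripper open.
Joint ranges: [-3.08, 3.08], [-0.24, 2.05], [-1.43, 1.35], [0, 2.5], [-1.52, 4.66], [0.17, 1.96], [-2.89, 2.89]. Speed limits (rad/s): [2.39, 2.39, 3.14, 3.14, 3.14, 3.14, 3.14].

## Interface

Orientations are given as a unit quaternion [x, y, z, w].
In Python, from plant import bot gives the robot as it stands.
- The arm moves only by the shell command python3 -m handwheel 'ROWS'. ROWS is JSON, a list of rows, each an object with "grip": the opening in per cent of the stroke, from 0 (shut) to 100 (fully open); "travel": the shift along the tool's x, y, z in m, a list of three; "angular": the turn, a rotation vector about the tool's x, y, z in degrees, a list of three. A call has 1 to 5 rows; each row shifts and turns the commanded pose from where the row before left it, along the tool's axes as they then stand; what a row does not reach is not made up. A row lasts 1/8 s, in which the tool goes at most 62.5 mm and 10.7 degrees, less where a joint would pass 70% of its speed; a pose out of reach is approached as far as the arm can. A call is refused whole if a number of a shift passes 0.0625 or a number of a turn 10.7, either way. A call with a gripper value outside its range is refused whole. The fingers move at their own pace and stop on an object; the grip force is fixed at half the most. Time passes only in rows, so rows that do not move let the fingers close. It gives the time, the measured TCP pose, the force and the opening at its end, in the units of the state.
- bot.observe(): the state, without advancing time (a new reading comes with each control period).
- bot.capture(name): name is "side" or "top" or "wrist"; returns (picture, depth): 400x640x3 uint8, red, green, blue; 400x640 float32, m along the optical axis (not along the pixel's ray), 0 where there is no reading.
- bot.camera_info(name): a dict with "intrinsics" (3x3 intrinsics, pixels), "xyz" and "orientation" of the camera in the world; the wrist camera has in their place "mount" (4x4, takes a point from camera to tool coordinates, whose origin is the TCP and whose axes are the flange's). Camera axes: x right, y up, looking along -z (the intrinsics and any distortion apply to the point x, -y, -z); pixel columns grow to the right and rows downward; lengths in m; the calibration is good to about 2 mm. A picture is of the moment at which its call begins: read the wrist's pose just before it. camera_info takes no time and is no camera call.
- bot.job_done(): hands the job in, once; it reports no verdict.
The state is a dict: "clock": time; "joint_positions": joint angles; "joint_vel": joint speeds; "tau": joint torques, N m; "tcp_pos": TCP position; "tcp_rot": TCP orientation; "wrist_force": force on the tool from outside, world axes, zero at the start; "torque": the same for the moment, N m; "opening": opening from 0.0 (shut) to 1.0 (fully open).
Only numpy, scipy, OpenCV 4.12 (cv2) and the standard library are available. Lean on these libraries where they do the work, as an engineer would, in place of code of your own. Each camera call takes 0.05 s, during which the arm holds its last target.

## Task

First swing the dimmer lever of the lamp station onto the green standby sector of its scale. Then take the amber lamp from its stand, put its two pins into the slots of the socket, push it all the way down against the spring, twist it a quarter turn clockwise (seen from above) to the stop, and finish while still gripping it and holding it pressed fully home, flange down on the rim, so that the contact reading can be taken. Do not disturb the blue lamp, the stopwatch or the sample bottle, and leave the lever on standby.

Things in the scene. Friction and masses are not known exactly. Their poses are not given: they have to be found in the camera images.
- dimmer (a joint): angle of the dimmer lever, rad: 0 = off, at the right-hand stop (seen from the robot); grows clockwise seen from above to 1.5 = full, at the left-hand stop. The green standby sector reaches from 0.35 to 0.55, its middle is 0.45; the red sector lies at 1.2 to 1.5. It stays where it is left; about 1 N at the knob moves it.
- dimmer_knob (a point): middle of the upright red knob at the lever's end: diameter 14 mm, its top 18 mm above this point, the lever's arm 18 mm and the grey dial housing's face 26 mm below it. It moves on a level arc of radius 60 mm about the lever's pivot.
- dimmer_hinge (a point): point on the upright axis of the dimmer lever's pivot, level with the middle of the knob. Its axes are those of the station, as for the socket.
- lamp_station: the fixed lamp station: an aluminium plate 122 x 242 mm, white round bayonet socket on its left, grey dial housing (36 mm high) on its right. Origin at the plate's centre on the bench. Axes: z up, y to the station's left along its long side, x away from the robot.
- socket_mouth (a point): centre of the socket's mouth, level with its rim, 55 mm above the bench; axes as the station's. Collar 60 mm across, bore 32 mm. Two opposite entry slots on the y axis (black marks), 9 mm wide, out to 22 mm from the centre. Under an overhang 15 mm thick a groove lets pins turn only clockwise from above, to a stop just past a quarter turn, where they lie along x (green marks).
- contact_plate (a joint): brass plate on a spring in the socket, m: 0 = up, 20 mm below the mouth; 0.010 = pressed down by a lamp fully home. It pushes up with 3 N at 0 and 11 N at 0.010. The pins pass below the overhang, and can turn, only within 4.5 mm of fully home (above 0.0055); a lamp let go there springs up those 4.5 mm.
- lamp_amber_mid (a point): middle of the amber (orange) lamp, upright, 81 mm high, 0.09 kg; 40 mm above its foot. Axes: z up, x along the pins and the wing. Barrel 28 mm wide, tapered foot, 30 mm long up to the flange (50 mm across, 6 mm thick). Two 5 mm pins on the x axis, out to 20 mm from the centre, 8 mm above the foot. Fully home, this point is 10 mm above the mouth. A half turn about z is the same.
- lamp_amber_wing (a point): middle of the amber lamp's flat wing grip, 18 mm above the lamp's middle: 44 mm long along x, 14 mm thick along y (grip it across these), its top 23 mm above and the flange's top 22 mm below this point.
- stand_amber: fixed grey stand of the amber lamp, 59 mm wide above a foot of 80 mm, origin on the bench under its centre. The lamp's flange rests on its rim, 38 mm above the bench, and the barrel hangs 30 mm deep inside: lift it straight up over 35 mm.
- lamp_blue_mid (a point): middle of the blue spare lamp, of the same shape and in a stand of the same kind; leave it alone.
- stopwatch: black stopwatch, 82 x 58 x 16 mm, lying loose; origin at its underside; leave it alone.
- sample_4: white sample bottle with a red cap, 42 mm wide, 85 mm high, standing loose; origin at its underside; leave it alone.
There are look-alikes about, which are no part of the job. What is meant by the part that bears lamp_amber_mid is not purple or yellow, and is the smaller of those in its own colour.

How it is judged:
On the way, in this order (a step that is already met when the one before it is completed fails the run):
1. the dimmer lever stands on the green standby sector, the amber lamp still in its stand (value of joint dimmer between 0.34 and 0.56 rad and distance of lamp_amber_mid from where it was at the start of the episode below 0.02 m), for 0.2 s.
2. the amber lamp is pushed down the slots until its pins are at the lower edge of the overhang, not yet turned (z of lamp_amber_mid in the frame of socket_mouth below 0.0152 m and horizontal distance between lamp_amber_mid and socket_mouth below 0.006 m and angle between the x axis of lamp_amber_mid and the y axis of socket_mouth, either way round below 0.35 rad), for 0.05 s.
3. the lamp is turned a quarter turn clockwise under the overhang (z of lamp_amber_mid in the frame of socket_mouth below 0.0152 m and horizontal distance between lamp_amber_mid and socket_mouth below 0.006 m and angle between the x axis of lamp_amber_mid and the x axis of socket_mouth, either way round below 0.24 rad), for 0.2 s.
At the end, for the whole second after the job is handed in: The amber lamp is in the socket (centres within 5 mm, upright within 7 degrees), turned to within 14 degrees of a quarter turn, held by the gripper's fingers (more than 3 N) and pressed to within 3 mm of fully home against the spring; the dimmer lever stands on the green sector (0.34 to 0.56 rad) (z of lamp_amber_mid in the frame of socket_mouth between 0.007 and 0.013 m and horizontal distance between lamp_amber_mid and socket_mouth below 0.005 m and angle between the x axis of lamp_amber_mid and the x axis of socket_mouth, either way round below 0.24 rad and angle between lamp_amber_mid's own z axis and vertical below 0.12 rad and contact force between the fingers and lamp_amber above 3 N and value of joint dimmer between 0.34 and 0.56 rad); the arm keeps its last pose, push and grip.
It fails at once if the blue lamp is disturbed (moved more than 20 mm) (distance of lamp_blue_mid from where it was at the start of the episode above 0.02 m).
It fails at once if the stopwatch is moved more than 25 mm (distance of stopwatch from where it was at the start of the episode above 0.025 m).
It fails at once if the sample bottle is moved more than 25 mm or tipped (distance of sample_4 from where it was at the start of the episode above 0.025 m or angle between sample_4's own z axis and vertical above 0.4 rad).
It also fails if it takes over 56 s, if anything falls off the work surface, if the arm or the gripper's body presses on something with over 40 N, if the wrist force passes 120 N, or if a joint passes its speed limit or range.

## Working session

There is one attempt and no reset: what is moved stays moved. The work goes in short steps, Python scripts to look and compute and a shell command to move; the robot and the scene stay as the last step left them, time stands still between calls to the robot, and variables do not carry over. Pictures are saved under pics/ and viewed, and the job is handed in when it is done.

```bash
ls; mkdir -p pics; python3 - <<'E'
from plant import bot
import cv2
s=bot.observe();print(s)
for n in ("side","top","wrist"):
    print(n,bot.camera_info(n))
for n in ("side","top"):
    p,d=bot.capture(n);cv2.imwrite(f"pics/{n}0.png",p[:,:,::-1])
    import numpy as np;np.save(f"pics/{n}0.npy",d)
E
```

```text
pics
{'clock': 0.0, 'joint_positions': array([ 1.36747694,  0.50829866, -0.23752289,  1.50117311,  0.12573646,
        1.1488957 , -0.15480512]), 'joint_vel': array([ 6.39216859e-06,  5.19693454e-04, -1.11653714e-03,  7.23577688e-04,
       -1.45547499e-03,  4.93011434e-05, -8.82659758e-04]), 'tau': array([ 4.99758535e-04, -6.20594788e+01, -2.18629070e+00, -2.49648911e+01,
        1.27748901e-02,  1.20570743e-02,  5.19007045e-06]), 'tcp_pos': array([ 0.18975812, -0.59508684,  0.30303994]), 'tcp_rot': array([ 9.88099784e-01,  1.53811651e-01, -1.73953098e-04, -8.73522674e-04]), 'wrist_force': array([ 0.12789565,  1.14305663, -0.56510289]), 'torque': array([ 0.01674186, -0.02014463,  0.00886608]), 'opening': 1.0012245472788976}
side {'intrinsics': array([[428.14840446,   0.        , 319.57295699],
       [  0.        , 428.14840446, 201.30949383],
       [  0.        ,   0.        ,   1.        ]]), 'xyz': array([1.47172292, 0.32965818, 0.68518046]), 'orientation': array([0.24478845, 0.41463958, 0.74716384, 0.45814716])}
top {'intrinsics': array([[501.03832702,   0.        , 319.85966875],
       [  0.        , 501.03832702, 198.1116745 ],
       [  0.        ,   0.        ,   1.        ]]), 'xyz': array([ 0.43643905, -0.11911505,  1.43996417]), 'orientation': array([ 0.047562  , -0.04570295, -0.69937056,  0.71170915])}
wrist {'intrinsics': array([[279.48778377,   0.        , 318.40145043],
       [  0.        , 279.48778377, 197.29127405],
       [  0.        ,   0.        ,   1.        ]]), 'mount': array([[-1.55732690e-03,  9.47733639e-01,  3.19058810e-01,
         8.19558027e-02],
       [ 9.99998650e-01,  1.30851776e-03,  9.94169377e-04,
         1.39588007e-03],
       [ 5.24713643e-04,  3.19059927e-01, -9.47734397e-01,
        -7.09743635e-02],
       [ 0.00000000e+00,  0.00000000e+00,  0.00000000e+00,
         1.00000000e+00]])}
```

View pics/top0.png

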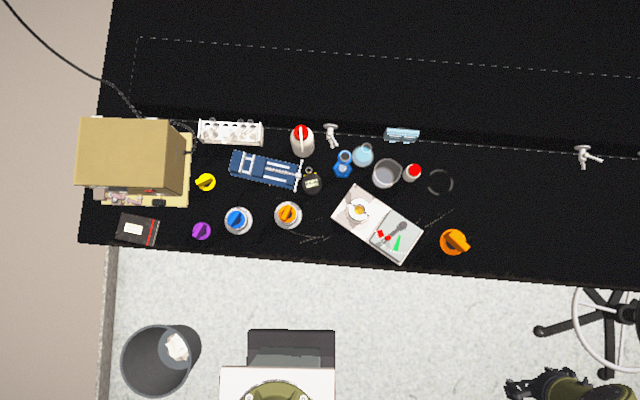

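View pics/side0.png

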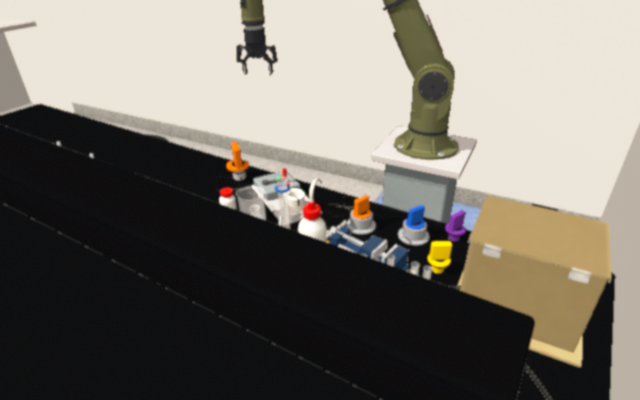

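```bash
cat > h.py <<'E'
import numpy as np, cv2
from scipy.spatial.transform import Rotation as R
from plant import bot
def cam(n,s=None):
    i=bot.camera_info(n);K=i["intrinsics"]
    if "mount" in i:
        s=s or bot.observe();M=i["mount"];Rt=R.from_quat(s["tcp_rot"]).as_matrix()
        return K,Rt@M[:3,:3],Rt@M[:3,3]+s["tcp_pos"]
    return K,R.from_quat(i["orientation"]).as_matrix(),i["xyz"]
def ray(c,u,v):
    K,A,t=c
    d=np.array([(u-K[0,2])/K[0,0],-(v-K[1,2])/K[1,1],-1.]);return A@d,t
def onz(c,u,v,z):
    d,t=ray(c,u,v);return t+d*(z-t[2])/d[2]
def proj(c,p):
    K,A,t=c;q=A.T@(np.asarray(p)-t);q=q/-q[2]
    return K[0,0]*q[0]+K[0,2],-K[1,1]*q[1]+K[1,2]
def cross(c1,p1,c2,p2):
    a,s=ray(c1,*p1);b,t=ray(c2,*p2)
    k=np.linalg.lstsq(np.c_[a,-b],t-s,rcond=None)[0];P,Q=s+k[0]*a,t+k[1]*b
    return (P+Q)/2,np.linalg.norm(P-Q)
E
python3 - <<'E'
from h import *
t=cv2.imread("pics/top0.png");c=t[120:270,180:430];cv2.imwrite("pics/topc.png",cv2.resize(c,None,fx=3.2,fy=3.2,interpolation=2))
s=cv2.imread("pics/side0.png");c=s[130:280,200:460];cv2.imwrite("pics/sidec.png",cv2.resize(c,None,fx=3,fy=3,interpolation=2))
c=cam("top")
for u,v,z in [(288,213,.09),(454,241,.1),(378,224,.0),(238,220,.09)]: print(onz(c,u,v,z))
E
```

```text
[ 0.57346993 -0.02844166  0.09      ]
[ 0.50517378 -0.47367142  0.1       ]
[ 0.55531178 -0.28231237  0.        ]
[0.55210759 0.10620531 0.09      ]
```

View pics/topc.png

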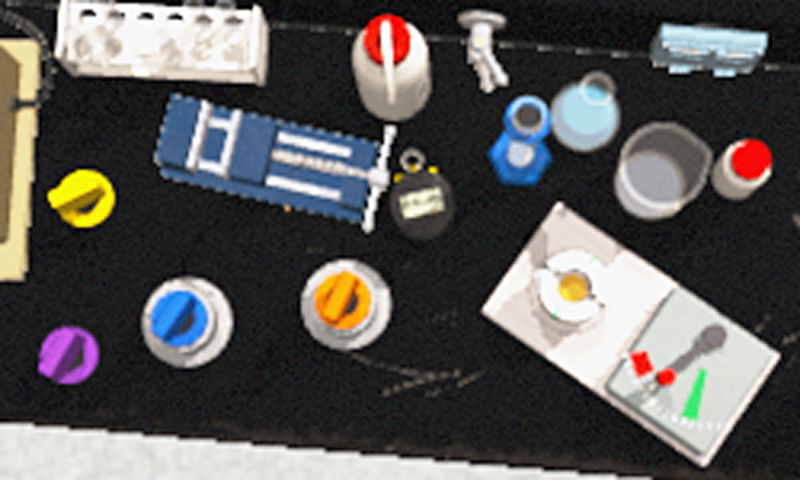

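View pics/sidec.png

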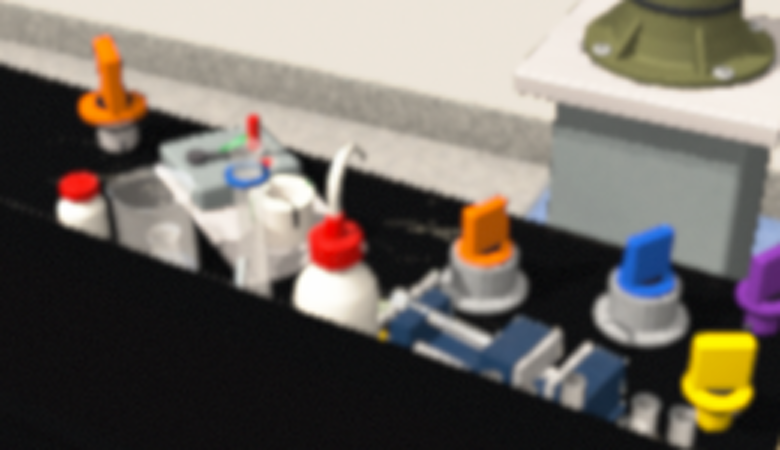

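```bash
python3 -m handwheel '[{"grip":50,"travel":[0.055,-0.027,0],"angular":[0,0,0]},{"grip":50,"travel":[0.055,-0.027,0],"angular":[0,0,0]},{"grip":50,"travel":[0.055,-0.027,0],"angular":[0,0,0]},{"grip":50,"travel":[0.055,-0.027,0],"angular":[0,0,0]},{"grip":50,"travel":[0.055,-0.027,0],"angular":[0,0,0]}]'; python3 -m handwheel '[{"grip":50,"travel":[0.03,-0.02,0],"angular":[0,0,0]},{"grip":50,"travel":[0,0,0],"angular":[0,0,0]}]'
python3 - <<'E'
from h import *
s=bot.observe();np.savez("pics/w1.npz",p=s["tcp_pos"],q=s["tcp_rot"])
p,d=bot.capture("wrist");cv2.imwrite("pics/w1.png",p[:,:,::-1]);np.save("pics/w1d.npy",d);print(s["joint_positions"],s["clock"])
E
```

```text
clock: 0.72
tcp_pos: [0.4119, -0.3817, 0.3037]
tcp_rot: [0.988, 0.154, -0.0, -0.0]
wrist_force: [0.2, -0.8, -0.2]
opening: 0.5
clock: 0.98
tcp_pos: [0.4358, -0.3517, 0.3037]
tcp_rot: [0.988, 0.157, 0.0, -0.001]
wrist_force: [-0.3, -0.4, -0.8]
opening: 0.498
[ 0.84081072  0.41130637 -0.30272336  1.67422779  0.13368557  1.07697523
 -0.75727025] 0.975
```

View pics/w1.png

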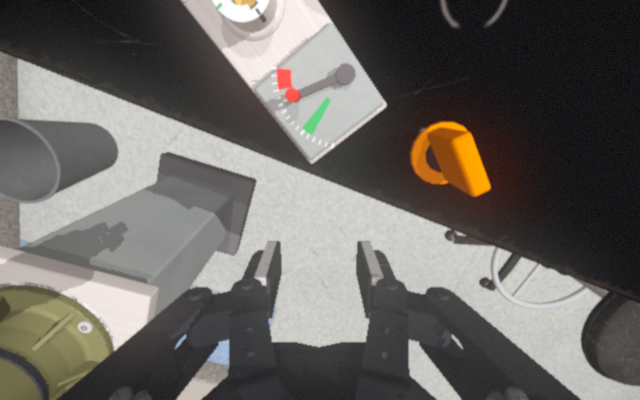

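The wrist view shows the dial: red knob at (292,95), pivot (345,74), green sector around (318,118), red sector (285,79); the larger orange look-alike is at (450,155).

```bash
python3 - <<'E'
from h import *
z=np.load("pics/w1.npz");s=dict(tcp_pos=z["p"],tcp_rot=z["q"]);c=cam("wrist",s)
im=cv2.imread("pics/w1.png");d=np.load("pics/w1d.npy");hsv=cv2.cvtColor(im,cv2.COLOR_BGR2HSV)
cv2.imwrite("pics/w1c.png",cv2.resize(im[0:180,170:410],None,fx=3.3,fy=3.3,interpolation=2))
def pt(u,v):
    r,t=ray(c,u,v);return t+r*d[int(round(v)),int(round(u))]
for u,v in [(292,95),(292,92),(345,74),(318,118),(285,79),(312,161),(385,104),(246,8),(300,120),(355,90)]: print((u,v),pt(u,v).round(4))
E
```

```text
(292, 95) [ 0.5135 -0.2999  0.0805]
(292, 92) [ 0.5161 -0.2993  0.0825]
(345, 74) [ 0.5513 -0.345   0.0479]
(318, 118) [ 0.4985 -0.3316  0.0365]
(285, 79) [ 0.5271 -0.2835  0.0366]
(312, 161) [ 0.4429 -0.3412  0.0099]
(385, 104) [ 0.5389 -0.4059  0.0087]
(246, 8) [ 0.5765 -0.2322  0.056 ]
(300, 120) [ 0.49   -0.3123  0.0373]
(355, 90) [ 0.5404 -0.3619  0.0367]
```

View pics/w1c.png

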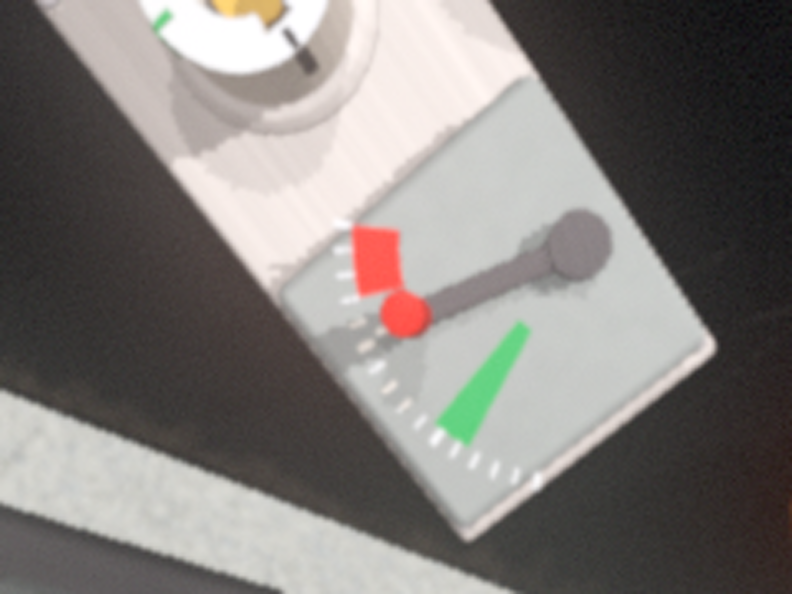

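```bash
python3 - <<'E'
from h import *
z=np.load("pics/w1.npz");s=dict(tcp_pos=z["p"],tcp_rot=z["q"]);c=cam("wrist",s)
f=lambda u,v,z: onz(c,170+u/3.3,v/3.3,z)
P=f(580,243,.047);K=f(405,314,.080)
print("pivot",P,"knob",K,np.linalg.norm(K[:2]-P[:2]))
a=lambda q:np.degrees(np.arctan2(*(q-P)[1::-1]))
print("knob",a(K))
for n,u,v in [("g_in",523,325),("g_outL",438,422),("g_outR",470,444),("r_a",352,225),("r_b",360,297),("r_c",400,232),("tick0",538,482),("tickmax",343,222)]:
    q=f(u,v,.0365);print(n,q,a(q)%360,np.linalg.norm((q-P)[:2]))
A=f(466,541,.006);B=f(714,345,.006);print(A,B,np.linalg.norm(A-B),a(B))
v=A-B;print("short edge yaw",np.degrees(np.arctan2(v[1],v[0])))
E
```

```text
pivot [ 0.55200844 -0.34571179  0.047     ] knob [ 0.51353992 -0.30053704  0.08      ] 0.05933451783865281
knob 130.41602409697447
g_in [ 0.5226234  -0.33634762  0.0365    ] 162.3244010806971 0.030841021557431337
g_outL [ 0.48230262 -0.31791009  0.0365    ] 158.2557451458752 0.07504556244074564
g_outR [ 0.47848454 -0.33110853  0.0365    ] 168.76615398829819 0.07496011485156899
r_a [ 0.53488682 -0.27176234  0.0365    ] 103.03607379957337 0.07590567918739562
r_b [ 0.51396174 -0.2803088   0.0365    ] 120.18772904359099 0.07566440610491515
r_c [ 0.53778453 -0.28766226  0.0365    ] 103.76795551392938 0.05976677762839978
tick0 [ 0.47318759 -0.35878074  0.0365    ] 189.41432061758718 0.0798969563510456
tickmax [ 0.53484338 -0.26865428  0.0365    ] 102.55797690530213 0.07894618707867207
[ 0.437996  -0.3415249  0.006    ] [ 0.53896821 -0.40831747  0.006     ] 0.12106458576498667 -101.76598983809684
short edge yaw 146.51558088504484
```

```bash
python3 -m handwheel '[{"grip":50,"travel":[0,0,0],"angular":[0,0,10]},{"grip":50,"travel":[0,0,0],"angular":[0,0,10]},{"grip":50,"travel":[0,0,0],"angular":[0,0,10]},{"grip":50,"travel":[0,0,0],"angular":[0,0,10]},{"grip":50,"travel":[0,0,0],"angular":[0,0,10]}]'; python3 -m handwheel '[{"grip":50,"travel":[0,0,0],"angular":[0,0,10]},{"grip":50,"travel":[0,0,0],"angular":[0,0,8]},{"grip":50,"travel":[0,0,0],"angular":[0,0,0]}]'
cat >> h.py <<'E'
def go(target,yaw=None,offs=0.054):
    """shift in tool axes so the grasp point gets to target; turn about tool z (deg) to get tool x to yaw"""
    s=bot.observe();A=R.from_quat(s["tcp_rot"]).as_matrix()
    g=s["tcp_pos"]+A[:,2]*offs
    y=np.degrees(np.arctan2(A[1,0],A[0,0]))
    print("clock",s["clock"],"grasp",g.round(4),"yaw",y.round(2),"tilt xy",A[:2,2].round(4),"q7",s["joint_positions"][6].round(3),"F",s["wrist_force"].round(1))
    if target is not None: print("shift tool",(A.T@(np.asarray(target)-g)).round(4))
    if yaw is not None: print("turn",round((y-yaw+180)%360-180,2))
E
python3 - <<'E'
from h import *
go([.5135,-.3005,.070],-49.6)
E
```

```text
clock: 1.65
tcp_pos: [0.4319, -0.3567, 0.3036]
tcp_rot: [0.959, -0.282, -0.0, 0.0]
wrist_force: [-0.1, 0.7, 0.4]
opening: 0.499
clock: 2.02
tcp_pos: [0.4323, -0.3563, 0.3037]
tcp_rot: [0.905, -0.426, -0.0, 0.0]
wrist_force: [0.7, -0.7, -0.1]
opening: 0.503
clock 2.025 grasp [ 0.4322 -0.3563  0.2497] yaw -50.39 tilt xy [-0.001  -0.0004] q7 -1.809 F [ 0.7 -0.7 -0.1]
shift tool [ 0.0089 -0.0984  0.1796]
turn -0.79
```

```bash
python3 -m handwheel '[{"grip":50,"travel":[0.004,-0.05,0.03],"angular":[0,0,0]},{"grip":50,"travel":[0.005,-0.048,0.03],"angular":[0,0,0]},{"grip":50,"travel":[0,0,0.04],"angular":[0,0,0]},{"grip":50,"travel":[0,0,0],"angular":[0,0,0]},{"grip":50,"travel":[0,0,0],"angular":[0,0,0]}]'
python3 - <<'E'
from h import *
s=bot.observe();np.savez("pics/w2.npz",p=s["tcp_pos"],q=s["tcp_rot"])
p,d=bot.capture("wrist");cv2.imwrite("pics/w2.png",p[:,:,::-1]);np.save("pics/w2d.npy",d)
go([.5135,-.3005,.070],-49.6)
c=cam("wrist",s)
print(proj(c,[.5135,-.3005,.080]),proj(c,[.552,-.3457,.047]))
E
```

```text
clock: 2.65
tcp_pos: [0.5142, -0.3009, 0.2051]
tcp_rot: [0.905, -0.425, 0.0, 0.0]
wrist_force: [-0.1, -0.5, 1.0]
opening: 0.498
clock 2.7 grasp [ 0.5146 -0.301   0.1516] yaw -50.36 tilt xy [ 0.0019 -0.0016] q7 -1.978 F [0.1 0.3 0.4]
shift tool [-0.0013  0.0005  0.0816]
turn -0.76
(np.float64(318.1248533271889), np.float64(219.85248275922652)) (np.float64(317.0014027961022), np.float64(135.68640210037978))
```

View pics/w2.png

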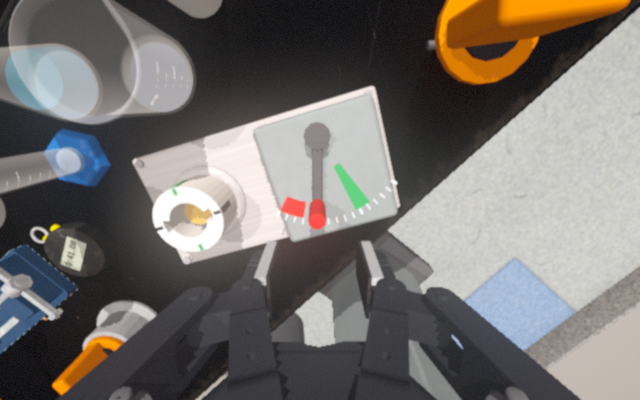

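The knob at (317,218) lies centred between the fingers, where it was predicted. I'll descend and grip it.

```bash
python3 -m handwheel '[{"grip":50,"travel":[0,0,0.04],"angular":[0,0,0]},{"grip":50,"travel":[-0.001,0,0.04],"angular":[0,0,0]},{"grip":30,"travel":[0,0,0],"angular":[0,0,0]},{"grip":0,"travel":[0,0,0],"angular":[0,0,0]},{"grip":0,"travel":[0,0,0],"angular":[0,0,0]}]'
python3 -m handwheel '[{"grip":0,"travel":[0,0,0],"angular":[0,0,0]},{"grip":0,"travel":[0,0,0],"angular":[0,0,0]}]'
python3 - <<'E'
from h import *
P=np.array([.552,-.3457])
r=np.hypot(*(np.array([.5135,-.3005])-P))
go([.5135,-.3005,.070])
for a in np.arange(130.4,165,5.52): print(a,P+.06*np.array([np.cos(np.radians(a)),np.sin(np.radians(a))]))
E
```

```text
clock: 3.32
tcp_pos: [0.5144, -0.2995, 0.1258]
tcp_rot: [0.905, -0.425, 0.001, 0.0]
wrist_force: [-1.0, -0.4, 1.4]
opening: 0.144
clock: 3.58
tcp_pos: [0.5144, -0.2994, 0.1257]
tcp_rot: [0.905, -0.425, 0.001, 0.0]
wrist_force: [-2.4, -0.0, 7.2]
opening: 0.142
clock 3.575 grasp [ 0.5145 -0.2995  0.0717] yaw -50.33 tilt xy [ 0.0022 -0.0017] q7 -1.984 F [-2.4 -0.   7.2]
shift tool [0.0001 0.0014 0.0017]
130.4 [ 0.51311281 -0.3000077 ]
135.92000000000002 [ 0.50889785 -0.30396028]
141.44000000000003 [ 0.50508265 -0.30829997]
146.96000000000004 [ 0.50170259 -0.31298654]
152.48000000000005 [ 0.49878902 -0.31797651]
158.00000000000006 [ 0.49636897 -0.3232236 ]
163.52000000000007 [ 0.49446487 -0.32867916]
```

```bash
python3 -m handwheel '[{"grip":0,"travel":[0.0003,0.0058,0],"angular":[0,0,-5.5]},{"grip":0,"travel":[0.0003,0.0058,0],"angular":[0,0,-5.5]},{"grip":0,"travel":[0.0003,0.0058,0],"angular":[0,0,-5.5]},{"grip":0,"travel":[0.0003,0.0058,0],"angular":[0,0,-5.5]},{"grip":0,"travel":[0.0003,0.0058,0],"angular":[0,0,-5.5]}]'
python3 -m handwheel '[{"grip":0,"travel":[0.0003,0.0058,0],"angular":[0,0,-5.5]},{"grip":0,"travel":[0,0,0],"angular":[0,0,0]},{"grip":0,"travel":[0,0,0],"angular":[0,0,0]}]'
python3 - <<'E'
from h import *
go([.4945,-.3287,.070],-16.5)
E
```

```text
clock: 4.2
tcp_pos: [0.4979, -0.3219, 0.1257]
tcp_rot: [0.981, -0.196, 0.002, 0.0]
wrist_force: [0.1, 1.0, 7.1]
opening: 0.14
clock: 4.58
tcp_pos: [0.4959, -0.3278, 0.1257]
tcp_rot: [0.989, -0.15, 0.002, 0.001]
wrist_force: [-0.7, -0.5, 6.1]
opening: 0.14
clock 4.575 grasp [ 0.496  -0.3279  0.0717] yaw -17.31 tilt xy [ 0.0029 -0.0017] q7 -1.502 F [-0.7 -0.5  6.1]
shift tool [-0.0012  0.0012  0.0017]
turn -0.81
```

```bash
python3 -m handwheel '[{"grip":40,"travel":[0,0,0],"angular":[0,0,0]},{"grip":40,"travel":[0,0,0],"angular":[0,0,0]},{"grip":50,"travel":[0,0,-0.04],"angular":[0,0,0]},{"grip":50,"travel":[0,0,-0.06],"angular":[0,0,0]},{"grip":50,"travel":[0,0,-0.05],"angular":[0,0,0]}]'
python3 -m handwheel '[{"grip":50,"travel":[-0.05,0,-0.02],"angular":[0,0,0]},{"grip":50,"travel":[0,0,0],"angular":[0,0,0]},{"grip":50,"travel":[0,0,0],"angular":[0,0,0]}]'
python3 - <<'E'
from h import *
s=bot.observe();np.savez("pics/w3.npz",p=s["tcp_pos"],q=s["tcp_rot"])
p,d=bot.capture("wrist");cv2.imwrite("pics/w3.png",p[:,:,::-1]);np.save("pics/w3d.npy",d)
go(None)
E
```

```text
clock: 5.2
tcp_pos: [0.495, -0.3272, 0.276]
tcp_rot: [0.989, -0.15, 0.0, 0.0]
wrist_force: [1.3, 0.2, -0.7]
opening: 0.504
clock: 5.58
tcp_pos: [0.4473, -0.3125, 0.294]
tcp_rot: [0.989, -0.151, 0.0, 0.0]
wrist_force: [-0.8, -0.0, 0.6]
opening: 0.502
clock 5.625 grasp [ 0.4476 -0.3124  0.2395] yaw -17.29 tilt xy [0.     0.0003] q7 -1.42 F [ 0.2 -0.2 -0.1]
```

View pics/w3.png

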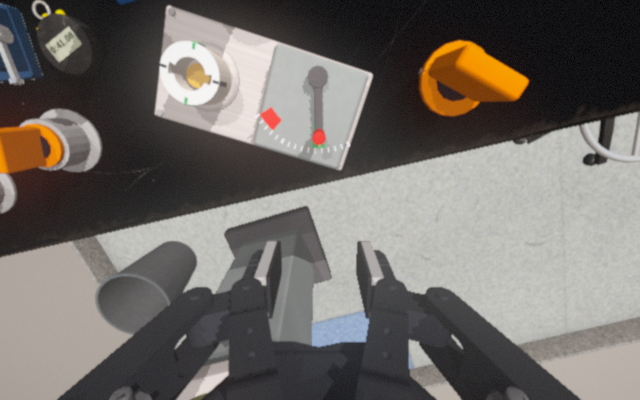

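Knob (318,136) now hides the green sector. Next I measure the lever's angle and the socket (white ring centred near (190,73)).

```bash
python3 - <<'E'
from h import *
z=np.load("pics/w3.npz");s=dict(tcp_pos=z["p"],tcp_rot=z["q"]);c=cam("wrist",s)
im=cv2.imread("pics/w3.png");d=np.load("pics/w3d.npy")
a=cv2.resize(im[0:120,140:260],None,fx=5,fy=5,interpolation=2);b=cv2.resize(im[50:180,250:380],None,fx=4.615,fy=4.615,interpolation=2)
cv2.imwrite("pics/w3a.png",a);cv2.imwrite("pics/w3b.png",b)
hsv=cv2.cvtColor(im,cv2.COLOR_BGR2HSV)
m=((hsv[...,0]<5)|(hsv[...,0]>175))&(hsv[...,1]>150)&(hsv[...,2]>100);m=m.astype(np.uint8)
n,l,st,ce=cv2.connectedComponentsWithStats(m);print([(st[i,4],ce[i].round(1)) for i in range(1,n) if st[i,4]>20])
m=((hsv[...,1]<35)&(hsv[...,2]>215)).astype(np.uint8)[0:120,140:260]
cs,_=cv2.findContours(m,cv2.RETR_EXTERNAL,cv2.CHAIN_APPROX_NONE)
for k in cs:
    if len(k)>60: print("ring",cv2.fitEllipse(k),cv2.contourArea(k))
E
```

```text
[(np.int32(206), array([270.5, 118. ])), (np.int32(139), array([318.5, 136.6]))]
ring ((46.456031799316406, 75.66820526123047), (55.62067794799805, 68.87326049804688), 31.70211410522461) 2016.0
ring ((102.44447326660156, 76.92544555664062), (38.67581558227539, 100.45104217529297), 2.067333221435547) 2433.5
```

View pics/w3a.png

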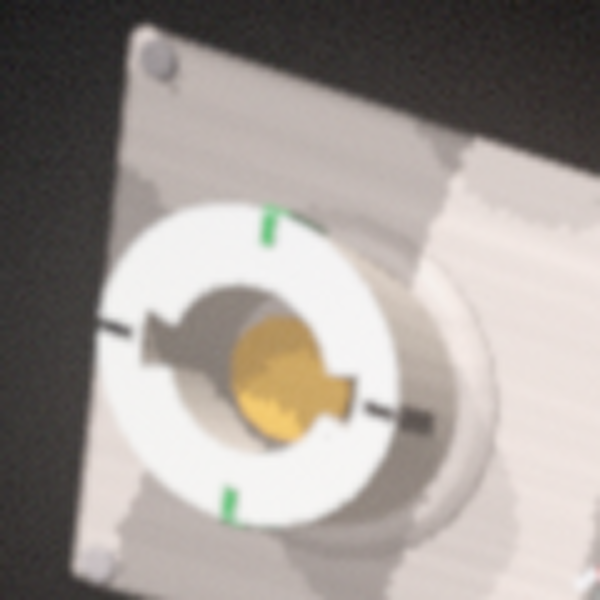

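View pics/w3b.png

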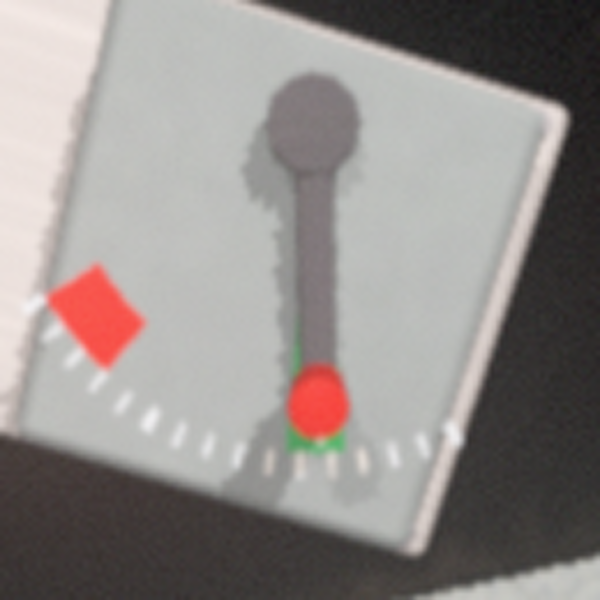

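```bash
python3 - <<'E'
from h import *
z=np.load("pics/w3.npz");s=dict(tcp_pos=z["p"],tcp_rot=z["q"]);c=cam("wrist",s)
fa=lambda u,v,z: onz(c,140+u/5-.4,v/5-.4,z)
fb=lambda u,v,z: onz(c,250+u/4.615-.4,50+v/4.615-.4,z)
P=fb(313,120,.047);K=fb(318,398,.080);print(P,K);v=(K-P)[:2];y=np.degrees(np.arctan2(v[1],v[0]));print(np.hypot(*v),"dimmer",np.radians(189-y))
bl=fa(115,327,.055),fa(378,409,.055);gr=fa(268,225,.055),fa(230,507,.055)
for a,b in (bl,gr): 
    print((a+b)/2,np.linalg.norm(a-b),np.degrees(np.arctan2(*(a-b)[1::-1])))
im=cv2.imread("pics/w3.png");a=cv2.resize(im[0:120,140:260],None,fx=5,fy=5,interpolation=2)
m=((a.max(2).astype(int)-a.min(2)<25)&(a.min(2)>222)).astype(np.uint8)
cs,_=cv2.findContours(m,cv2.RETR_EXTERNAL,cv2.CHAIN_APPROX_NONE)
k=max(cs,key=lambda k:cv2.contourArea(k)if cv2.boundingRect(k)[0]<300 else 0);h=cv2.convexHull(k);print(cv2.boundingRect(k))
w=np.array([fa(*p[0],.055)[:2] for p in h]);(x,y),r=cv2.minEnclosingCircle(w.astype(np.float32));print("ring",x,y,r)
A=np.c_[2*w,np.ones(len(w))];q=np.linalg.lstsq(A,(w**2).sum(1),rcond=None)[0];print("fit",q[:2],np.sqrt(q[2]+q[0]**2+q[1]**2))
# top cam
t=cam("top"); print(proj(t,[q[0],q[1],.055]))
E
```

```text
[ 0.55248323 -0.34543156  0.047     ] [ 0.49643389 -0.3290377   0.08      ]
0.05839765726618 dimmer 0.4416320766833881
[ 0.59296493 -0.22126497  0.055     ] 0.05352439265012904 55.95716192033592
[ 0.59260832 -0.22127359  0.055     ] 0.054937932137820646 -33.781435563485864
(106, 206, 290, 197)
ring 0.5954350233078003 -0.22329530119895935 0.0293415579944849
fit [ 0.59406896 -0.22228192] 0.02843610429505395
(np.float64(358.6843781211378), np.float64(208.12425498268544))
```

```bash
python3 - <<'E'
from h import *
go([.573,-.028,.236],-35)
E
```

```text
clock 5.625 grasp [ 0.4476 -0.3124  0.2395] yaw -17.29 tilt xy [0.     0.0003] q7 -1.42 F [ 0.2 -0.2 -0.1]
shift tool [ 0.0352 -0.3088  0.0036]
turn 17.71
```

```bash
python3 -m handwheel '[{"grip":70,"travel":[0.007,-0.062,0],"angular":[0,0,0]},{"grip":70,"travel":[0.007,-0.062,0],"angular":[0,0,0]},{"grip":70,"travel":[0.007,-0.062,0],"angular":[0,0,0]},{"grip":70,"travel":[0.007,-0.062,0],"angular":[0,0,0]},{"grip":70,"travel":[0.007,-0.061,0],"angular":[0,0,0]}]'
python3 -m handwheel '[{"grip":70,"travel":[0,0,0],"angular":[0,0,9]},{"grip":70,"travel":[0,0,0],"angular":[0,0,9]},{"grip":70,"travel":[0,0,0],"angular":[0,0,0]},{"grip":70,"travel":[0,0,0],"angular":[0,0,0]}]'
python3 - <<'E'
from h import *
s=bot.observe();np.savez("pics/w4.npz",p=s["tcp_pos"],q=s["tcp_rot"])
p,d=bot.capture("wrist");cv2.imwrite("pics/w4.png",p[:,:,::-1]);np.save("pics/w4d.npy",d)
go([.573,-.028,.236],-35)
E
```

```text
clock: 6.25
tcp_pos: [0.5738, -0.0255, 0.2928]
tcp_rot: [0.989, -0.15, -0.001, -0.0]
wrist_force: [0.6, -0.5, -0.8]
opening: 0.698
clock: 6.75
tcp_pos: [0.5727, -0.0277, 0.2932]
tcp_rot: [0.953, -0.302, -0.0, 0.0]
wrist_force: [-1.1, -0.1, -0.5]
opening: 0.699
clock 6.8 grasp [ 0.5727 -0.0278  0.2394] yaw -35.15 tilt xy [-0.0006  0.0002] q7 -2.286 F [ 0.2 -0.4  0.2]
shift tool [ 0.0004 -0.      0.0034]
turn -0.15
```

View pics/w4.png

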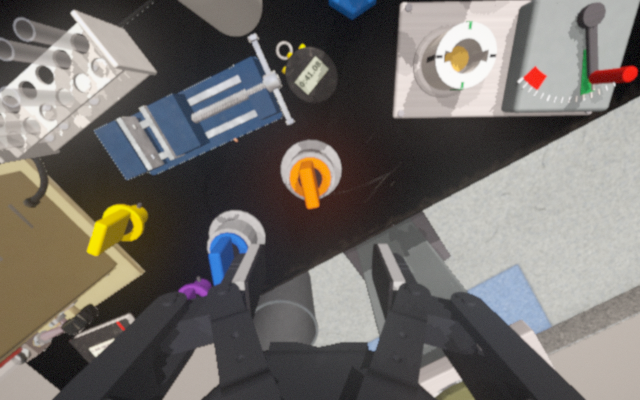

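```bash
python3 - <<'E'
from h import *
im=cv2.imread("pics/w4.png")
cv2.imwrite("pics/w4a.png",cv2.resize(im[120:220,260:360],None,fx=6,fy=6,interpolation=2))
d=np.load("pics/w4d.npy");z=np.load("pics/w4.npz");c=cam("wrist",dict(tcp_pos=z["p"],tcp_rot=z["q"]))
hsv=cv2.cvtColor(im,cv2.COLOR_BGR2HSV)
m=(hsv[...,0]>5)&(hsv[...,0]<22)&(hsv[...,1]>150)&(hsv[...,2]>90)
m[:,:]&=True
v,u=np.nonzero(m);k=(u>260)&(u<360)&(v>120)&(v<220);u,v=u[k],v[k]
pts=np.array([ray(c,a,b)[1]+ray(c,a,b)[0]*d[b,a] for a,b in zip(u,v)])
print(np.histogram(pts[:,2],bins=np.arange(.02,.11,.01)))
t=pts[pts[:,2]>.080];print("top z",np.median(t[:,2]),t.mean(0),len(t))
(rc)=cv2.minAreaRect((t[:,:2]*1000).astype(np.float32));print(rc)
f=pts[(pts[:,2]>.038)&(pts[:,2]<.05)];(x,y),r=cv2.minEnclosingCircle(f[:,:2].astype(np.float32));print("flange",x,y,r,np.median(f[:,2]))
E
```

```text
(array([  0,   0, 667,  37,  39,  46, 356, 214]), array([0.02, 0.03, 0.04, 0.05, 0.06, 0.07, 0.08, 0.09, 0.1 ]))
top z 0.08978353582015247 [ 0.57955604 -0.02150354  0.09264636] 577
((603.1019287109375, -37.68887710571289), (19.646547317504883, 105.00414276123047), 54.701812744140625)
flange 0.57729572057724 -0.020008916035294533 0.024441126734018326 0.045205331849642316
```

View pics/w4a.png

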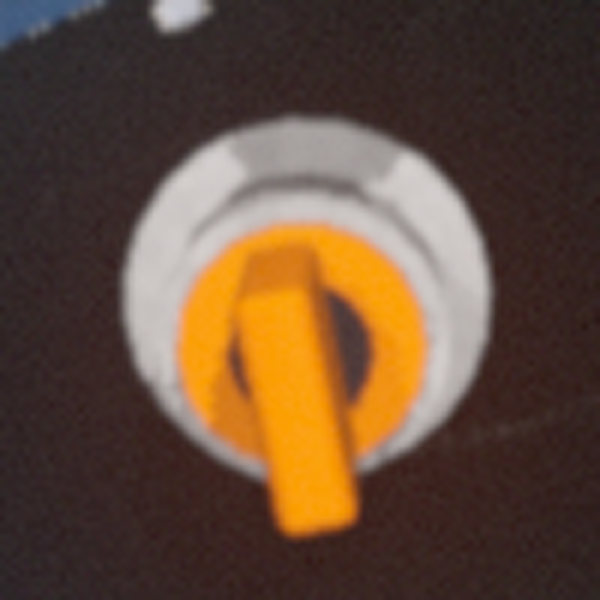

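```bash
python3 - <<'E'
from h import *
z=np.load("pics/w4.npz");c=cam("wrist",dict(tcp_pos=z["p"],tcp_rot=z["q"]))
f=lambda u,v,z: onz(c,260+(u+.5)/6-.5,120+(v+.5)/6-.5,z)
a,b=f(277,288,.089),f(316,532,.089);print((a+b)/2,np.linalg.norm(a-b),np.degrees(np.arctan2(*(a-b)[1::-1])))
g=[f(177,340,.044),f(427,345,.044)];print("flange",(g[0]+g[1])/2,np.linalg.norm(g[0]-g[1]), f(302,222,.044),)
yaw=np.degrees(np.arctan2(*(a-b)[1::-1]))
m=(a+b)/2
go([m[0],m[1],.068],yaw)
E
```

```text
[ 0.57761313 -0.0204115   0.089     ] 0.044067725020785965 -27.09077199945655
flange [ 0.57851772 -0.02059309  0.044     ] 0.04914409506254818 [ 0.59786632 -0.03450543  0.044     ]
clock 6.8 grasp [ 0.5727 -0.0278  0.2394] yaw -35.15 tilt xy [-0.0006  0.0002] q7 -2.286 F [ 0.2 -0.4  0.2]
shift tool [-1.000e-04 -8.900e-03  1.714e-01]
turn -8.06
```

```bash
python3 -m handwheel '[{"grip":50,"travel":[0,-0.009,0.04],"angular":[0,0,0]},{"grip":50,"travel":[0,0,0.04],"angular":[0,0,-8]},{"grip":50,"travel":[0,0,0],"angular":[0,0,0]},{"grip":50,"travel":[0,0,0],"angular":[0,0,0]}]'
python3 - <<'E'
from h import *
s=bot.observe();c=cam("wrist",s)
p,d=bot.capture("wrist");cv2.imwrite("pics/w5.png",p[:,:,::-1])
go([.5777,-.0205,.068],-27.1)
for q in ([.5777,-.0205,.089],[.5777+.022*.89,-.0205-.022*.455,.089],[.5777-.022*.89,-.0205+.022*.455,.089]): print(proj(c,q))
E
```

```text
clock: 7.3
tcp_pos: [0.5784, -0.0208, 0.2151]
tcp_rot: [0.971, -0.237, 0.001, -0.0]
wrist_force: [0.2, 0.7, -0.5]
opening: 0.502
clock 7.35 grasp [ 0.5787 -0.0207  0.1616] yaw -27.44 tilt xy [0.0025 0.    ] q7 -2.211 F [-0.3  0.   0.5]
shift tool [-0.0012  0.0004  0.0936]
turn -0.34
(np.float64(317.5367640028522), np.float64(218.88001324459697))
(np.float64(317.2647444402662), np.float64(191.40106221539307))
(np.float64(317.79152996303276), np.float64(244.61603486435263))
```

View pics/w5.png

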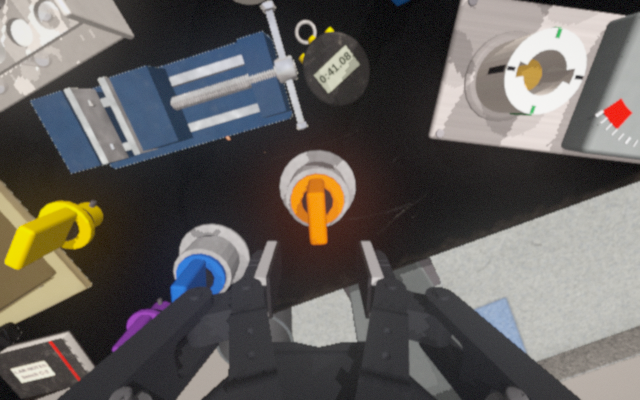

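The wing (318, 192–244) is centred and aligned between the fingers. I'll descend and grip.

```bash
python3 -m handwheel '[{"grip":50,"travel":[-0.001,0,0.045],"angular":[0,0,0]},{"grip":50,"travel":[0,0,0.03],"angular":[0,0,0]},{"grip":50,"travel":[0,0,0.018],"angular":[0,0,0]},{"grip":50,"travel":[0,0,0],"angular":[0,0,0]},{"grip":25,"travel":[0,0,0],"angular":[0,0,0]}]'
python3 -m handwheel '[{"grip":0,"travel":[0,0,0],"angular":[0,0,0]},{"grip":0,"travel":[0,0,0],"angular":[0,0,0]},{"grip":0,"travel":[0,0,0],"angular":[0,0,0]}]'
python3 - <<'E'
from h import *
go([.5777,-.0205,.068],-27.1)
E
```

```text
clock: 7.98
tcp_pos: [0.5778, -0.02, 0.1226]
tcp_rot: [0.972, -0.236, 0.001, -0.0]
wrist_force: [-0.3, 0.7, -0.4]
opening: 0.301
clock: 8.35
tcp_pos: [0.5778, -0.02, 0.1226]
tcp_rot: [0.972, -0.236, 0.002, -0.0]
wrist_force: [-1.5, 0.2, 6.5]
opening: 0.158
clock 8.35 grasp [ 0.5779 -0.02    0.0686] yaw -27.33 tilt xy [ 0.0031 -0.0001] q7 -2.252 F [-1.5  0.2  6.5]
shift tool [0.     0.0006 0.0006]
turn -0.23
```

```bash
python3 -m handwheel '[{"grip":0,"travel":[0,0,-0.03],"angular":[0,0,0]},{"grip":0,"travel":[0,0,-0.04],"angular":[0,0,0]},{"grip":0,"travel":[0,0,-0.05],"angular":[0,0,0]},{"grip":0,"travel":[0,0,0],"angular":[0,0,-10.4]},{"grip":0,"travel":[0,0,0],"angular":[0,0,-10.4]}]'
python3 -m handwheel '[{"grip":0,"travel":[0,0,0],"angular":[0,0,-10.4]},{"grip":0,"travel":[0,0,0],"angular":[0,0,-10.4]},{"grip":0,"travel":[0,0,0],"angular":[0,0,-10.4]},{"grip":0,"travel":[0,0,0],"angular":[0,0,-10.4]},{"grip":0,"travel":[0,0,0],"angular":[0,0,-10.4]}]'
python3 -m handwheel '[{"grip":0,"travel":[0,0,0],"angular":[0,0,-10.4]},{"grip":0,"travel":[0,0,0],"angular":[0,0,0]},{"grip":0,"travel":[0,0,0],"angular":[0,0,0]}]'
python3 - <<'E'
from h import *
go([.592,-.2213,.188],56.2)
E
```

```text
clock: 8.98
tcp_pos: [0.577, -0.02, 0.2425]
tcp_rot: [0.999, -0.054, 0.001, 0.0]
wrist_force: [-1.2, -0.6, -1.4]
opening: 0.158
clock: 9.6
tcp_pos: [0.5767, -0.0202, 0.2415]
tcp_rot: [0.921, 0.389, 0.0, 0.0]
wrist_force: [-0.4, -0.3, -0.9]
opening: 0.156
clock: 9.98
tcp_pos: [0.5768, -0.0202, 0.2411]
tcp_rot: [0.884, 0.467, 0.0, 0.0]
wrist_force: [-0.3, -0.1, -0.4]
opening: 0.159
clock 9.975 grasp [ 0.5768 -0.0202  0.1871] yaw 55.65 tilt xy [ 0.0003 -0.0001] q7 -0.985 F [-0.3 -0.1 -0.4]
shift tool [-0.1575  0.126  -0.0008]
turn -0.55
```

```bash
python3 - <<'E'
from h import *
im=cv2.imread("pics/w4.png");cv2.imwrite("pics/w4s.png",cv2.resize(im[5:105,410:530],None,fx=6,fy=6,interpolation=2))
im=cv2.imread("pics/w5.png");cv2.imwrite("pics/w5s.png",cv2.resize(im[10:130,470:600],None,fx=6,fy=6,interpolation=2)[:600])
E
```

```text
(no output)
```

View pics/w4s.png

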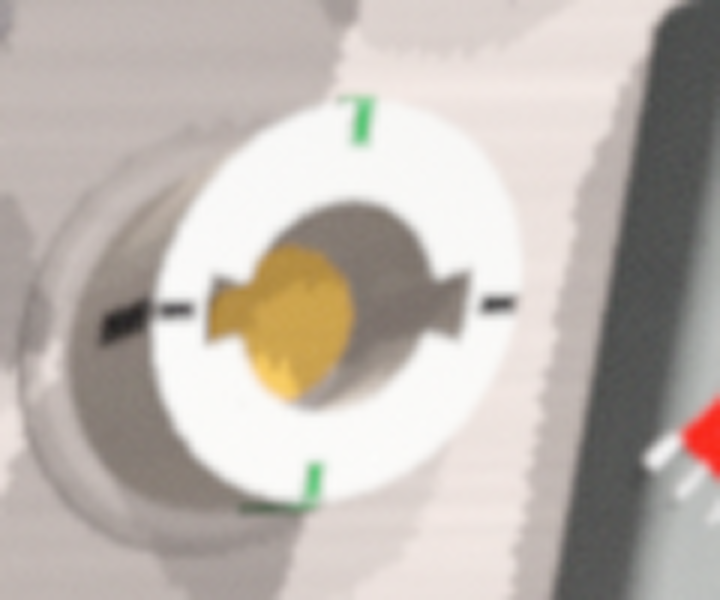

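```bash
python3 -m handwheel '[{"grip":0,"travel":[-0.035,0.03,0],"angular":[0,0,-0.5]},{"grip":0,"travel":[-0.035,0.03,0],"angular":[0,0,0]},{"grip":0,"travel":[0,0,0],"angular":[0,0,0]},{"grip":0,"travel":[0,0,0],"angular":[0,0,0]}]'
python3 - <<'E'
from h import *
s=bot.observe();np.savez("pics/w6.npz",p=s["tcp_pos"],q=s["tcp_rot"])
p,d=bot.capture("wrist");cv2.imwrite("pics/w6.png",p[:,:,::-1]);p,d=bot.capture("top");cv2.imwrite("pics/top1.png",p[:,:,::-1])
cv2.imwrite("pics/top1c.png",cv2.resize(p[150:270,260:430,::-1],None,fx=4.7,fy=4.7,interpolation=2))
go([.592,-.2213,.188],56.2)
E
```

```text
clock: 10.48
tcp_pos: [0.5876, -0.111, 0.241]
tcp_rot: [0.882, 0.472, 0.0, -0.0]
wrist_force: [1.1, 0.5, -0.3]
opening: 0.157
clock 10.575 grasp [ 0.5877 -0.1099  0.1872] yaw 56.45 tilt xy [0.0004 0.0007] q7 -0.818 F [ 0.   0.4 -0.9]
shift tool [-0.0905  0.0652 -0.0009]
turn 0.25
```

View pics/w6.png

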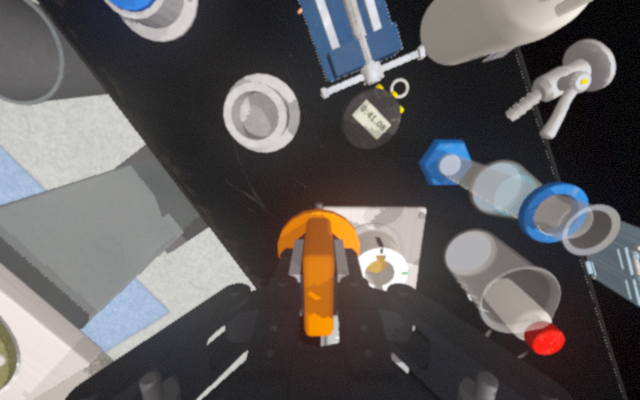

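View pics/top1c.png

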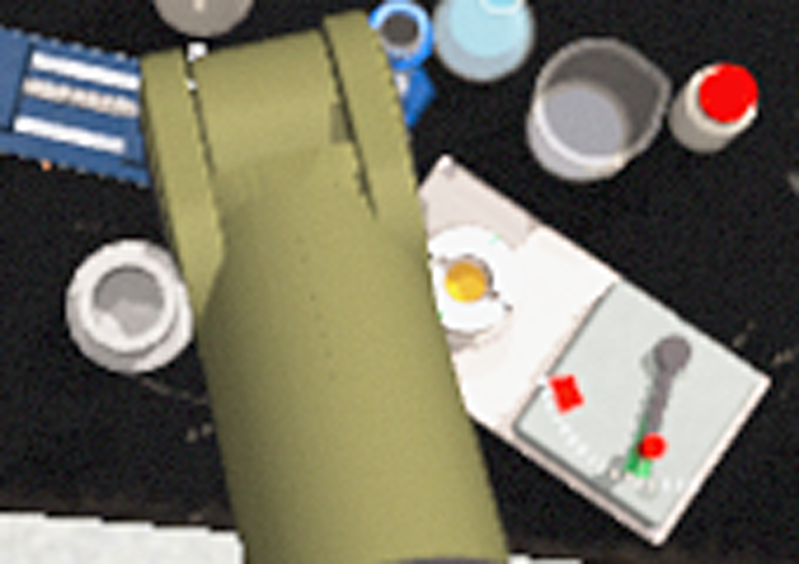

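```bash
python3 - <<'E'
from h import *
z=np.load("pics/w4.npz");c=cam("wrist",dict(tcp_pos=z["p"],tcp_rot=z["q"]))
f=lambda u,v: onz(c,410+(u+.5)/6-.5,5+(v+.5)/6-.5,.055)
for a,b in ((f(176,310),f(498,304)),(f(363,122),f(315,482))): print((a+b)/2,np.linalg.norm(a-b),np.degrees(np.arctan2(*(a-b)[1::-1])))
a,b=f(209,310),f(467,303);print("slot ends",(a+b)/2,np.linalg.norm(a-b))
t=cam("top")
f=lambda u,v: onz(t,260+(u+.5)/4.7-.5,150+(v+.5)/4.7-.5,.055)
a,b=f(440,316),f(493,239);print("top green",(a+b)/2,np.linalg.norm(a-b),np.degrees(np.arctan2(*(b-a)[1::-1])))
z=np.load("pics/w6.npz");w=cam("wrist",dict(tcp_pos=z["p"],tcp_rot=z["q"]))
print("cyl base",onz(t,343,170,.01),onz(w,445,162,.01),"beaker",onz(t,380,180,0))
for p,q in (((343,157),(555,210)),((362,153),(505,190)),((343,157),(505,190))): print(cross(t,p,w,q))
E
python3 -c "
import cv2
t=cv2.imread('pics/w6.png');cv2.imwrite('pics/w6a.png',cv2.resize(t[120:380,330:640],None,fx=2.3,fy=2.3))"
```

```text
[ 0.59044737 -0.22084521  0.055     ] 0.05332665350217269 55.765946909505054
[ 0.5902419  -0.22099196  0.055     ] 0.05387359368058069 -34.006401178525266
slot ends [ 0.5904192  -0.22101487  0.055     ] 0.042675203361717186
top green [ 0.5926596  -0.22281896  0.055     ] 0.05578261495647518 -33.77143559205343
cyl base [ 0.70965427 -0.17933224  0.01      ] [ 0.71446438 -0.17133922  0.01      ] beaker [ 0.68382838 -0.28783853  0.        ]
(array([ 0.71660257, -0.17261761,  0.1563873 ]), np.float64(0.0008422644042180025))
(array([ 0.75729955, -0.23442789,  0.01503375]), np.float64(0.0051306716739174816))
(array([ 0.72276407, -0.17628038,  0.10506437]), np.float64(0.009462593156985968))
```

View pics/w6a.png

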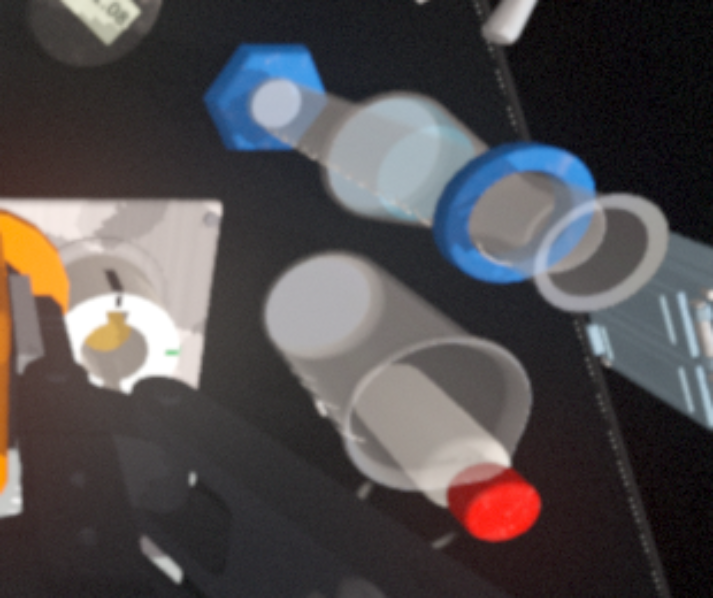

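```bash
python3 -m handwheel '[{"grip":0,"travel":[-0.045,0.033,0],"angular":[0,0,0]},{"grip":0,"travel":[-0.045,0.033,0],"angular":[0,0,0]},{"grip":0,"travel":[0,0,0.03],"angular":[0,0,0]},{"grip":0,"travel":[0,0,0.024],"angular":[0,0,0]},{"grip":0,"travel":[0,0,0],"angular":[0,0,0]}]'
python3 -m handwheel '[{"grip":0,"travel":[0,0,0],"angular":[0,0,0]}]'
python3 - <<'E'
from h import *
s=bot.observe();np.savez("pics/w7.npz",p=s["tcp_pos"],q=s["tcp_rot"])
p,d=bot.capture("wrist");cv2.imwrite("pics/w7.png",p[:,:,::-1]);p,d=bot.capture("side");cv2.imwrite("pics/side1.png",p[:,:,::-1])
cv2.imwrite("pics/side1c.png",cv2.resize(p[120:240,220:380,::-1],None,fx=5,fy=5,interpolation=2))
go([.592,-.2216,.128],56.1)
E
```

```text
clock: 11.2
tcp_pos: [0.5921, -0.2217, 0.1854]
tcp_rot: [0.881, 0.473, -0.001, -0.001]
wrist_force: [-0.6, 0.5, -0.8]
opening: 0.153
clock: 11.32
tcp_pos: [0.5935, -0.222, 0.188]
tcp_rot: [0.881, 0.473, 0.001, 0.0]
wrist_force: [0.3, 0.5, 0.2]
opening: 0.157
clock 11.425 grasp [ 0.5937 -0.2225  0.1343] yaw 56.43 tilt xy [ 0.0021 -0.0006] q7 -0.673 F [-0.4  0.1 -0.8]
shift tool [-0.0002 -0.0019  0.0063]
turn 0.33
```

View pics/w7.png

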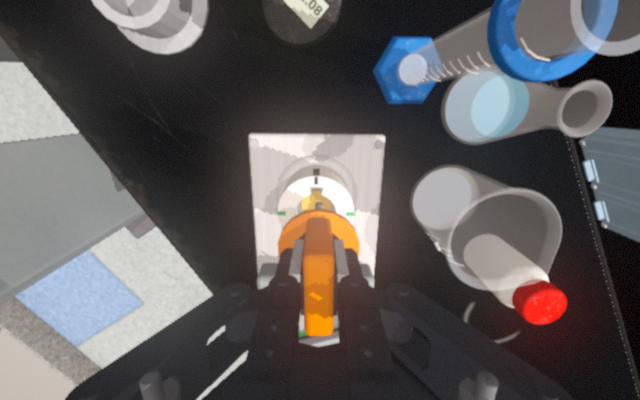

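View pics/side1c.png

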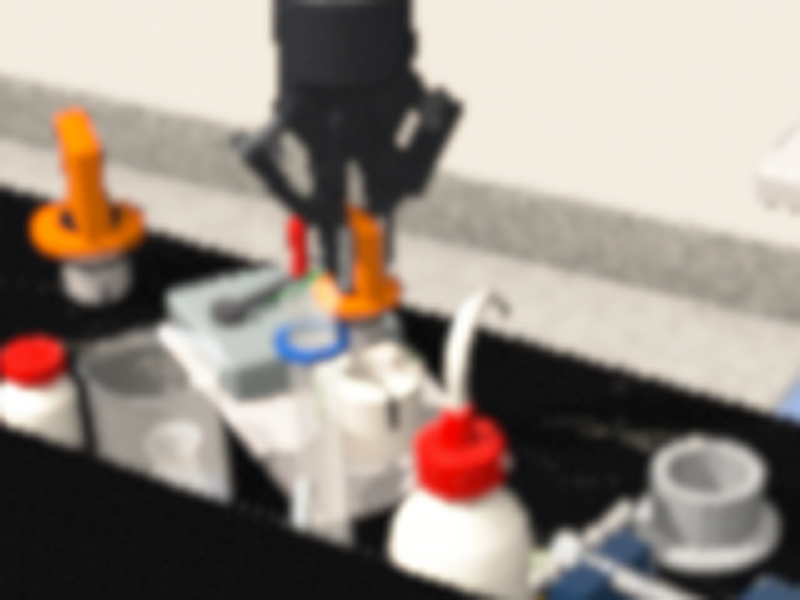

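```bash
python3 - <<'E'
from h import *
im=cv2.imread("pics/w7.png");cv2.imwrite("pics/w7a.png",cv2.resize(im[150:270,260:380],None,fx=5,fy=5,interpolation=2))
E
```

```text
(no output)
```

View pics/w7a.png

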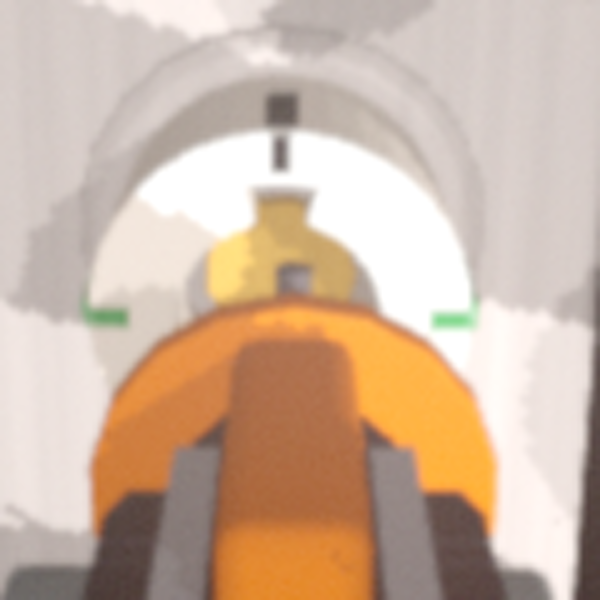

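```bash
python3 - <<'E'
from h import *
z=np.load("pics/w7.npz");s=dict(tcp_pos=z["p"],tcp_rot=z["q"]);c=cam("wrist",s);A=R.from_quat(z["q"]).as_matrix()
f=lambda u,v,z: onz(c,260+(u+.5)/5-.5,150+(v+.5)/5-.5,z)
T=lambda p:(A.T@(p-z["p"])).round(4)
a,b=f(107,317,.055),f(453,320,.055);m=(a+b)/2;print(m,np.linalg.norm(a-b),T(m),"yaw",np.degrees(np.arctan2(*(b-a)[1::-1])))
print("slot end",T(f(284,188,.055)),"blk",T(f(281,153,.055)))
zf=z["p"][2]-.054-.0026-.022
print("flange edges",T(f(93,465,zf)),T(f(495,465,zf)),"pin",T(f(295,275,z["p"][2]-.054-.0026-.018-.032+.0025)))
E
```

```text
[ 0.59215891 -0.22190938  0.055     ] 0.05432425040214727 [-0.0007 -0.0014  0.133 ] yaw -34.16033590225784
slot end [ 0.0206 -0.0007  0.133 ] blk [ 0.0261 -0.0011  0.133 ]
flange edges [ 0.0023 -0.0231  0.0786] [0.0022 0.0249 0.0786] pin [0.0171 0.001  0.1041]
```

```bash
python3 -m handwheel '[{"grip":0,"travel":[-0.0008,-0.002,0.005],"angular":[0,0,0.4]},{"grip":0,"travel":[0,0,0.008],"angular":[0,0,0]},{"grip":0,"travel":[0,0,0.005],"angular":[0,0,0]},{"grip":0,"travel":[0,0,0],"angular":[0,0,0]}]'
python3 - <<'E'
from h import *
s=bot.observe();go([.592,-.2216,.0856],56);print(s["torque"])
E
```

```text
clock: 11.92
tcp_pos: [0.5905, -0.2226, 0.1682]
tcp_rot: [0.883, 0.469, -0.0, -0.0]
wrist_force: [0.6, 0.2, -0.8]
opening: 0.155
clock 11.925 grasp [ 0.5904 -0.2226  0.1142] yaw 55.99 tilt xy [-0.0009  0.0004] q7 -0.694 F [ 0.6  0.2 -0.8]
shift tool [0.0017 0.0008 0.0286]
turn -0.01
[ 0.00922075 -0.01096019 -0.04341408]
```

```bash
python3 -m handwheel '[{"grip":0,"travel":[0.0015,0,0],"angular":[0,0,0]},{"grip":0,"travel":[0,0,0.004],"angular":[0,0,0]},{"grip":0,"travel":[0,0,0],"angular":[0,0,0]}]'
python3 - <<'E'
from h import *
s=bot.observe();go([.5912,-.2212,.0856],56);print(s["torque"])
p,d=bot.capture("wrist");cv2.imwrite("pics/w8.png",p[:,:,::-1]);cv2.imwrite("pics/w8a.png",cv2.resize(p[150:270,260:380,::-1],None,fx=5,fy=5,interpolation=2))
go([.5912,-.2212,.0856],56)
E
```

```text
clock: 12.3
tcp_pos: [0.5916, -0.2211, 0.1647]
tcp_rot: [0.883, 0.47, 0.0, -0.0]
wrist_force: [1.2, 0.4, -0.5]
opening: 0.156
clock 12.3 grasp [ 0.5916 -0.2211  0.1107] yaw 56.0 tilt xy [0.0001 0.0004] q7 -0.699 F [ 1.2  0.4 -0.5]
shift tool [-0.0003 -0.0003  0.0251]
turn 0.0
[ 0.14310274 -0.16796608 -0.00831199]
clock 12.35 grasp [ 0.5916 -0.2211  0.1108] yaw 56.01 tilt xy [0.0001 0.0004] q7 -0.699 F [ 1.  -0.7 -2. ]
shift tool [-0.0003 -0.0003  0.0252]
turn 0.01
```

View pics/w8a.png

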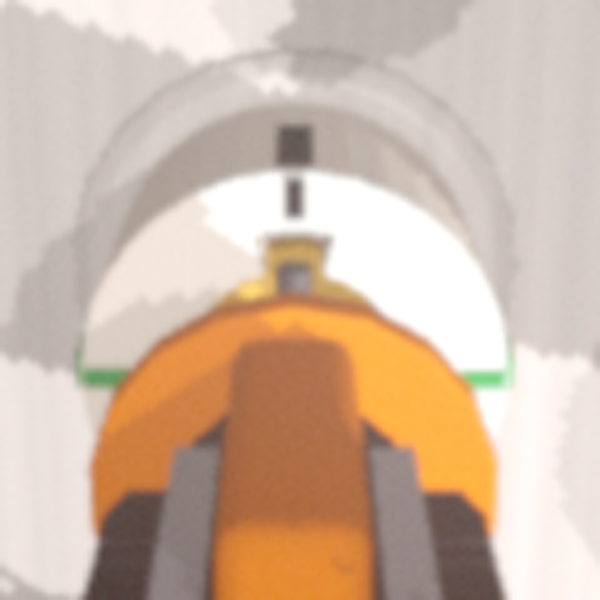

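The pin (294,275) is centred in the slot (295,250), with about 3 mm radial gap (2 nominal). Going down the slots.

```bash
python3 -m handwheel '[{"grip":0,"travel":[0.0003,0,0.004],"angular":[0,0,0]},{"grip":0,"travel":[0,0,0.004],"angular":[0,0,0]},{"grip":0,"travel":[0,0,0],"angular":[0,0,0]}]'
python3 - <<'E'
from h import *
s=bot.observe();go([.5912,-.2212,.0856],56);print(s["torque"])
E
```

```text
clock: 12.72
tcp_pos: [0.5917, -0.2209, 0.1565]
tcp_rot: [0.883, 0.47, 0.0, -0.0]
wrist_force: [1.2, 1.3, -2.1]
opening: 0.157
clock 12.725 grasp [ 0.5917 -0.2209  0.1025] yaw 56.01 tilt xy [-0.0002  0.0005] q7 -0.705 F [ 1.2  1.3 -2.1]
shift tool [-0.0006 -0.0002  0.0169]
turn 0.01
[ 0.34719464 -0.21404784 -0.00320434]
```

```bash
python3 -m handwheel '[{"grip":0,"travel":[0,0,0.005],"angular":[0,0,0]},{"grip":0,"travel":[0,0,0.004],"angular":[0,0,0]},{"grip":0,"travel":[0,0,0.003],"angular":[0,0,0]},{"grip":0,"travel":[0,0,0],"angular":[0,0,0]}]'
python3 - <<'E'
from h import *
s=bot.observe();go([.5912,-.2212,.0856],56);print(s["torque"])
E
```

```text
clock: 13.22
tcp_pos: [0.5919, -0.2209, 0.1452]
tcp_rot: [0.883, 0.469, 0.0, 0.0]
wrist_force: [-0.3, 1.6, 5.9]
opening: 0.156
clock 13.225 grasp [ 0.5919 -0.2209  0.0912] yaw 56.0 tilt xy [ 0.0005 -0.    ] q7 -0.715 F [-0.3  1.6  5.9]
shift tool [-0.0006 -0.0004  0.0056]
turn 0.0
[ 0.44273491  0.04736449 -0.0010167 ]
```

```bash
python3 -m handwheel '[{"grip":0,"travel":[0,0,0.003],"angular":[0,0,0]},{"grip":0,"travel":[0,0,0.003],"angular":[0,0,0]},{"grip":0,"travel":[0,0,0],"angular":[0,0,0]},{"grip":0,"travel":[0,0,0],"angular":[0,0,0]}]'
python3 - <<'E'
from h import *
s=bot.observe();go([.5912,-.2212,.0856],56);print(s["torque"])
p,d=bot.capture("wrist");cv2.imwrite("pics/w9.png",p[:,:,::-1])
E
```

```text
clock: 13.72
tcp_pos: [0.5919, -0.2209, 0.1399]
tcp_rot: [0.883, 0.469, 0.0, 0.0]
wrist_force: [-1.9, 1.4, 9.5]
opening: 0.157
clock 13.725 grasp [ 0.592  -0.2209  0.0859] yaw 56.0 tilt xy [ 0.0009 -0.0004] q7 -0.719 F [-1.9  1.4  9.5]
shift tool [-0.0007 -0.0005  0.0003]
turn -0.0
[ 0.44393921  0.46595641 -0.0163148 ]
```

View pics/w9.png

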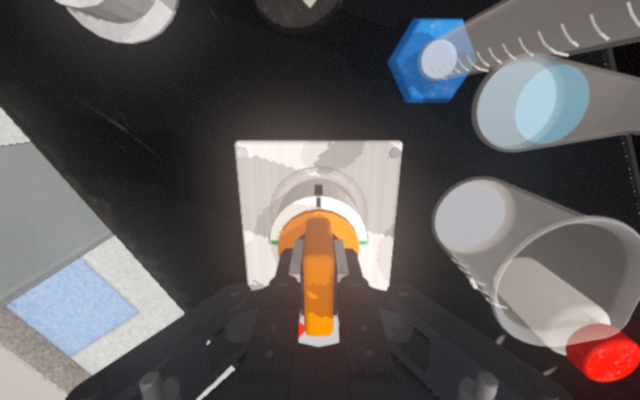

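```bash
python3 -m handwheel '[{"grip":0,"travel":[0,0,0.002],"angular":[0,0,0]},{"grip":0,"travel":[0,0,0],"angular":[0,0,0]},{"grip":0,"travel":[0,0,0],"angular":[0,0,0]}]'
python3 - <<'E'
from h import *
s=bot.observe();go([.5912,-.2212,.0856],56);print(s["torque"])
E
```

```text
clock: 14.15
tcp_pos: [0.5919, -0.2209, 0.1396]
tcp_rot: [0.883, 0.469, 0.0, 0.001]
wrist_force: [-6.3, 2.2, 23.0]
opening: 0.159
clock 14.15 grasp [ 0.592  -0.2209  0.0856] yaw 55.99 tilt xy [ 0.0015 -0.0014] q7 -0.721 F [-6.3  2.2 23. ]
shift tool [-0.0007 -0.0005  0.    ]
turn -0.01
[0.76870708 1.46897964 0.03757624]
```

Fully seated: grasp height 0.0856 as calculated, 23 N. Now twist clockwise, checking midway.

```bash
python3 -m handwheel '[{"grip":0,"travel":[0,0,-0.0008],"angular":[0,0,0]},{"grip":0,"travel":[0,0,0],"angular":[0,0,5]},{"grip":0,"travel":[0,0,0],"angular":[0,0,5]},{"grip":0,"travel":[0,0,0],"angular":[0,0,5]},{"grip":0,"travel":[0,0,0],"angular":[0,0,0]}]'
python3 - <<'E'
from h import *
s=bot.observe();go([.5912,-.2212,.0856],-34);print(s["torque"])
E
```

```text
clock: 14.78
tcp_pos: [0.5927, -0.2212, 0.1397]
tcp_rot: [0.937, 0.349, 0.001, 0.001]
wrist_force: [-0.9, 1.9, 13.8]
opening: 0.158
clock 14.775 grasp [ 0.5929 -0.2213  0.0857] yaw 40.91 tilt xy [ 0.003  -0.0015] q7 -0.932 F [-0.9  1.9 13.8]
shift tool [-0.0012 -0.0012  0.0001]
turn 74.91
[ 0.41094054  0.33268726 -0.07364968]
```

```bash
python3 -m handwheel '[{"grip":0,"travel":[0,0,0.0003],"angular":[0,0,8]},{"grip":0,"travel":[0,0,0],"angular":[0,0,8]},{"grip":0,"travel":[0,0,0],"angular":[0,0,8]},{"grip":0,"travel":[0,0,0],"angular":[0,0,0]}]'
python3 - <<'E'
from h import *
s=bot.observe();go([.592,-.2212,.0856],-34);print(s["torque"])
E
```

```text
clock: 15.28
tcp_pos: [0.593, -0.2217, 0.1397]
tcp_rot: [0.989, 0.147, 0.002, 0.001]
wrist_force: [-0.4, 1.3, 14.7]
opening: 0.158
clock 15.275 grasp [ 0.5932 -0.2218  0.0857] yaw 16.86 tilt xy [ 0.0039 -0.0023] q7 -1.265 F [-0.4  1.3 14.7]
shift tool [-0.001  -0.0009  0.0001]
turn 50.86
[ 0.21503854  0.20696749 -0.09034452]
```

```bash
python3 -m handwheel '[{"grip":0,"travel":[0,0,0],"angular":[0,0,8]},{"grip":0,"travel":[0,0,0],"angular":[0,0,8]},{"grip":0,"travel":[0,0,0],"angular":[0,0,8]},{"grip":0,"travel":[0,0,0],"angular":[0,0,8]},{"grip":0,"travel":[0,0,0],"angular":[0,0,0]}]'
python3 - <<'E'
from h import *
s=bot.observe();go([.592,-.2212,.0856],-34);print(s["torque"])
E
```

```text
clock: 15.9
tcp_pos: [0.5927, -0.2221, 0.1396]
tcp_rot: [0.991, -0.132, 0.002, 0.001]
wrist_force: [-0.8, 0.1, 14.8]
opening: 0.155
clock 15.9 grasp [ 0.5929 -0.2223  0.0856] yaw -15.16 tilt xy [ 0.0035 -0.0027] q7 -1.703 F [-0.8  0.1 14.8]
shift tool [-0.0012 -0.0008  0.    ]
turn 18.84
[ 0.00591233  0.34664669 -0.09646533]
```

```bash
python3 -m handwheel '[{"grip":0,"travel":[0,0,0],"angular":[0,0,7]},{"grip":0,"travel":[0,0,0],"angular":[0,0,6]},{"grip":0,"travel":[0,0,0],"angular":[0,0,5]},{"grip":0,"travel":[0,0,0],"angular":[0,0,0]}]'
python3 - <<'E'
from h import *
s=bot.observe();go([.592,-.2212,.0856],-34);print(s["torque"])
E
```

```text
clock: 16.4
tcp_pos: [0.5928, -0.2221, 0.1397]
tcp_rot: [0.959, -0.285, 0.002, 0.001]
wrist_force: [-0.0, -0.2, 13.5]
opening: 0.152
clock 16.4 grasp [ 0.593  -0.2222  0.0857] yaw -33.1 tilt xy [ 0.0038 -0.0025] q7 -1.946 F [-0.  -0.2 13.5]
shift tool [-0.0014 -0.0003  0.    ]
turn 0.9
[ 0.01719285  0.22068469 -0.03367915]
```

```bash
python3 -m handwheel '[{"grip":0,"travel":[0,0,0.0004],"angular":[0,0,2]},{"grip":0,"travel":[0,0,0],"angular":[0,0,1]},{"grip":0,"travel":[0,0,0],"angular":[0,0,0]},{"grip":0,"travel":[0,0,0],"angular":[0,0,0]}]'
python3 - <<'E'
from h import *
s=bot.observe();np.savez("pics/w10.npz",p=s["tcp_pos"],q=s["tcp_rot"]);go([.592,-.2212,.0856],-34);print(s["torque"])
p,d=bot.capture("wrist");cv2.imwrite("pics/w10.png",p[:,:,::-1]);
p,d=bot.capture("side");cv2.imwrite("pics/side2c.png",cv2.resize(p[120:240,220:380,::-1],None,fx=5,fy=5,interpolation=2))
p,d=bot.capture("top");cv2.imwrite("pics/top2c.png",cv2.resize(p[110:270,200:430,::-1],None,fx=3.4,fy=3.4,interpolation=2))
E
```

```text
clock: 16.9
tcp_pos: [0.5932, -0.2219, 0.1396]
tcp_rot: [0.951, -0.309, 0.003, 0.0]
wrist_force: [-0.3, 0.3, 16.8]
opening: 0.156
clock 16.9 grasp [ 0.5934 -0.222   0.0856] yaw -36.0 tilt xy [ 0.0046 -0.0022] q7 -1.986 F [-0.3  0.3 16.8]
shift tool [-0.0016  0.0002  0.    ]
turn -2.0
[0.18859855 0.30430019 0.07697453]
```

View pics/w10.png

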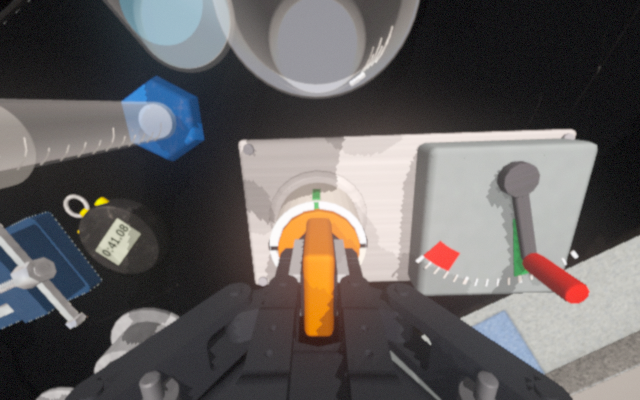

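View pics/side2c.png

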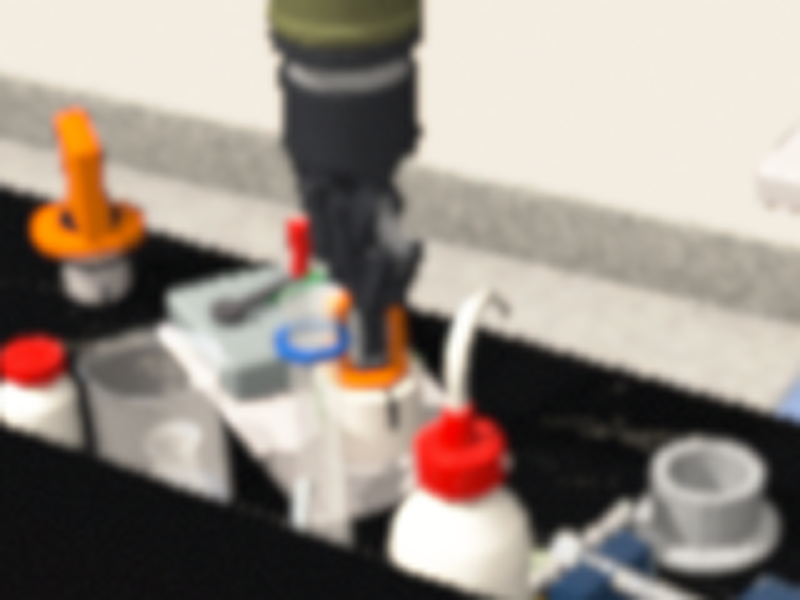

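View pics/top2c.png

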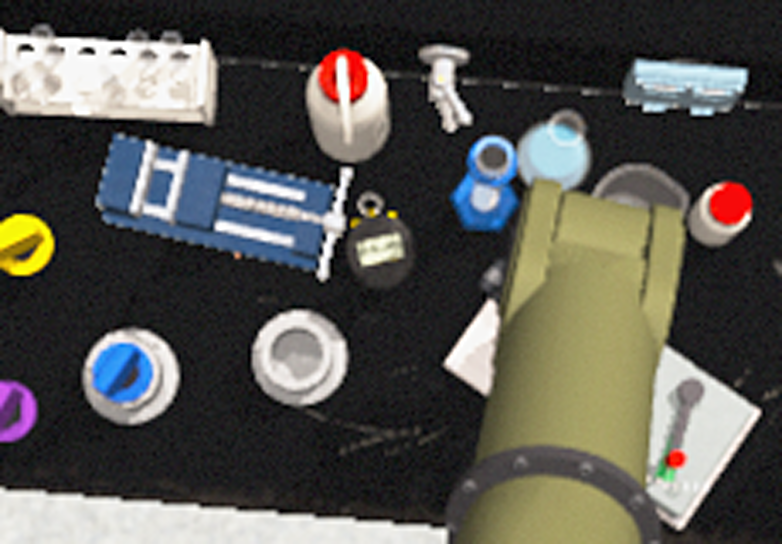

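```bash
python3 - <<'E'
from h import *
z=np.load("pics/w10.npz");c=cam("wrist",dict(tcp_pos=z["p"],tcp_rot=z["q"]))
P=onz(c,520,181,.047)
for K in (onz(c,574,293,.080),onz(c,529,257,.046)):
    v=(K-P)[:2];print(P,K,np.hypot(*v),"dimmer",np.radians(189-np.degrees(np.arctan2(v[1],v[0]))))
t=cam("top");K=onz(t,200+676/3.4,110+458/3.4,.08);P=onz(t,200+690/3.4,110+391/3.4,.047);v=(K-P)[:2];print(P,K,np.hypot(*v),np.radians(189-np.degrees(np.arctan2(v[1],v[0]))))
go(None)
E
```

```text
[ 0.55217954 -0.34394521  0.047     ] [ 0.49543608 -0.32741982  0.08      ] 0.05910083552987802 dimmer 0.4404711216526287
[ 0.55217954 -0.34394521  0.047     ] [ 0.49850796 -0.32792701  0.046     ] 0.05601090448014474 dimmer 0.44711242340221097
[ 0.54985471 -0.34640684  0.047     ] [ 0.49358735 -0.32966613  0.08      ] 0.058704916203038686 0.44626036666606533
clock 17.05 grasp [ 0.5934 -0.222   0.0856] yaw -36.01 tilt xy [ 0.0047 -0.0022] q7 -1.986 F [-0.2  1.  16.3]
```

Lever at 0.44–0.45, lamp at home depth, about 2° past the quarter turn, pressed with about 16 N. Handing in.

```bash
python3 - <<'E'
from h import *
print(bot.job_done());go(None);print(bot.observe()["opening"])
E
```

```text
the job is handed in; nothing more can be done
None
the job is handed in; nothing more can be done
```

I set the dimmer lever on standby, then pushed the amber lamp fully down into the socket. I twisted it a quarter turn clockwise and handed the job in while still gripping and pressing it. The hand-in reports no verdict.

Last checks, at about 17 s on the clock:
- **Lever:** 0.44–0.45 rad in both the wrist and the top view, inside the green sector.
- **Lamp height:** the grasp point stood at 0.0856 m, which is the height calculated for fully home. The flange looked flush on the rim.
- **Press and grip:** the press was about 16 N against the spring's 11 N at fully home, and the grip was closed at 13 mm on the 14 mm wing.
- **Turn:** gripper yaw was −36°, about 2° past the station's x axis (measured −34°). I took this as being at the stop, though the twisting torque there was only 0.08 N m.
- **Centring:** the grasp point read 1 to 1.5 mm from the measured socket centre. My socket readings from different views differed by up to about 2 mm.
- **Other objects:** the blue lamp, the stopwatch and the sample bottle looked undisturbed in the last top view. I judged that by eye only.

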